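# Offer the sheet blank out over the end of the welding rest

## Task

Get the bare metal blank ready for clamping: with your fingertips push it square and flush against the grey fence of the red-brown ledge, and push it along the ledge until roughly 40 mm of it (a quarter of its length) sticks out past the end that carries the yellow cap. Only push it: it must never be lifted, tipped or dropped off the ledge. Leave the tools and other loose things where they are.

Things in the scene. Friction and masses are not known exactly. Their poses are not given: they have to be found in the camera images.
- blank: The loose plate to push: bare bright metal, 80 x 160 x 6 mm, about 0.6 kg, lying flat on the ledge, a little skewed and clear of the fence. Origin: centre of its underside; x along its 80 mm width, y along its 160 mm length, z up. It slides with ordinary dry friction (a few newtons).
- ledge: Fixed red-brown raised beam, 160 mm wide (its x) and 360 mm long (its y), 400 mm with its two end caps; its flat top, on which the blank lies, is 60 mm above the table. Origin: centre of its underside; x points away from the robot to the fence, y along the ledge. The long side towards the robot is open. With the blank flush on the fence, its centre is at x = +28 mm.
- fence_face (a point): Point on the grey fence, a straight low strip along the far edge of the ledge top (360 mm long, 12 mm thick, 14 mm high, upper edge 74 mm above the table): middle of its upright face towards the robot, 68 mm from the ledge's centre line, 67 mm above the table. Axes as the ledge.
- cap_yellow: Fixed yellow end block closing one end of the ledge, 160 mm wide, 20 mm thick along the ledge, 59 mm high (1 mm below the ledge top). It is at either the ledge's +y or its -y end. Origin: centre of its underside, 190 mm from the ledge's centre; its outer face is the end past which the blank must stick out, 200 mm from the ledge's centre.
- cap_blue: Fixed blue end block of the same size at the opposite end of the ledge; not the end wanted.
- wrench: Bystander, loose, not to be disturbed: open-ended wrench lying on the table in front of the ledge (robot side), under 20 mm high. Origin: centre of its underside.
- magnet: Bystander, loose, not to be disturbed: red right-angle welding magnet lying flat on the table behind the fence, 90 mm square, 18 mm high. Origin: centre of its underside.
- bar: Bystander, loose, not to be disturbed: loose steel flat bar 170 x 22 x 6 mm lying on the table behind the fence. Origin: centre of its underside.
- hammer: Bystander, loose, not to be disturbed: heavy hammer standing on its head at the robot's right, handle up, 325 mm tall. Origin: centre of its underside.
- spray: Bystander, loose, not to be disturbed: green spray can standing at the robot's left, 60 mm across, 170 mm tall. Origin: centre of its underside.
- spool: Bystander, loose, not to be disturbed: copper-coloured wire spool lying flat at the robot's left, 100 mm across, 45 mm high. Origin: centre of its underside.
- cup: Bystander, loose, not to be disturbed: paper cup standing at the far left, 72 mm across, 85 mm tall. Origin: centre of its underside.
There are look-alikes about, which are no part of the job. Leave any black look-alike of the blank alone.

How it is judged (in metres and radians):
At the end, for the whole second after the job is handed in: The blank lies flat and still on the ledge top, its long edge flush with the fence (within 4 mm and 0.05 rad), and 25 to 55 mm of it sticks out past the outer face of the yellow cap (((y of cap_yellow in the frame of ledge above 0 m and y of blank in the frame of ledge between 0.145 and 0.175 m) or (y of cap_yellow in the frame of ledge below 0 m and y of blank in the frame of ledge between -0.175 and -0.145 m)) and x of blank in the frame of ledge between 0.024 and 0.032 m and angle between the y axis of blank and the y axis of ledge, either way round below 0.05 rad and height (world z) of blank between 0.057 and 0.063 m and angle between blank's own z axis and vertical below 0.04 rad and linear speed of blank below 0.01 m/s); the robot touches nothing.
It fails at once if the blank is lifted off the ledge (more than 10 mm) (height (world z) of blank above 0.07 m).
It fails at once if the blank is tipped (angle between blank's own z axis and vertical above 0.15 rad).
It fails at once if the blank falls off the ledge (height (world z) of blank below 0.045 m).
It fails at once if a loose bystander (tool, can, spool, cup, bar, magnet) is moved by more than 30 mm (distance of any of wrench, magnet, bar, hammer, spray, spool, cup from where it was at the start of the episode above 0.03 m).
It also fails if it takes over 50 s, if anything falls off the work surface, if the arm or the gripper's body presses on something with over 40 N, if the wrist force passes 120 N, or if a joint passes its speed limit or range.

## Robot

A 6-joint arm with a two-finger parallel gripper is mounted at the origin on the work surface. World frame = base frame: x ahead of the robot, y to its left, z up, the work surface at z = 0. Lengths are in mm, angles in rad, forces in N, time in s.
With the tool pointing down it reaches from about 400 to 925 mm from the base axis. Payload 12.5 kg.
Tool frame: the origin (TCP) lies midway between the tips of the shut fingers; the grasp point (between the pads) lies 19 mm behind it; z points along the fingers, y is the direction in which the jaws open and shut (so a half turn about z gives the same grasp; the last joint's range is limited). The gripper opens to 95 mm and grips with 3 to 60 N. Pads are 20 mm wide; open, the fingers measure 119 mm over their backs; the gripper's body (75 mm by 180 mm) begins 59 mm behind the grasp point.
Start: joints at [-1.34, 0.491, 1.559, -0, 1.092, -0.106], TCP at [206.566, -589.896, 214.661] pointing down, gripper open.
Joint ranges: [-3.1, 3.1], [-0.84, 2.19], [0.05, 2.79], [-1.13, 4.28], [0.06, 2.93], [-2.69, 2.69]. Speed limits (rad/s): [2.22, 2.22, 2.79, 3.14, 3.14, 3.14].

## Interface

Orientations are given as [roll, pitch, yaw] about the fixed x, y, z axes, in that order (R = Rz(yaw) Ry(pitch) Rx(roll)).
In Python, from cell import env gives the robot as it stands.
- The arm moves only by the tool arm_command, never from a script. Its argument "steps" is a list of rows, each an object of numbers: "dx", "dy", "dz": the shift along the tool's x, y, z as a fraction of full scale; "rx", "ry", "rz": the turn, a rotation vector about the tool's x, y, z as a fraction of full scale; "claw": the gripper command: -1 is fully open, 1 is shut, values between are in proportion. In form: [{"dx": .., "dy": .., "dz": .., "rx": .., "ry": .., "rz": .., "claw": ..}, ...]. A call has 1 to 10 rows; each row shifts and turns the pose as measured when the row begins, along the tool's axes as they then stand; what a row does not reach is not made up. Full scale, the value 1, is 0.8 m for a shift and 90 degrees for a turn. A row lasts 1/8 s, in which the tool goes at most 62.5 mm and 10.7 degrees, less where a joint would pass 70% of its speed; a pose out of reach is approached as far as the arm can. A call with a number of a shift or a turn outside -1 to 1 is refused whole. A call with a gripper value outside its range is refused whole. The fingers move at their own pace and stop on an object; the grip force is fixed at half the most. Time passes only in rows, so rows that do not move let the fingers close. It gives the time, the measured TCP pose, the force and the opening at its end, in the units of the state.
- env.state(): the state, without advancing time (a new reading comes with each control period).
- env.read_camera(name): name is "side" or "top"; returns (picture, depth): 400x640x3 uint8, red, green, blue; 400x640 float32, mm along the optical axis (not along the pixel's ray), 0 where there is no reading.
- env.get_calibration(name): a dict with "vfov" (degrees; the focal length in pixels is half the picture's height over the tangent of half this angle, whatever the lens; pixels are square), "cx", "cy" (the principal point, pixels), "k1" (the pictures are not rectified: a ray, as slopes to the right and down, at radius r is drawn at 1 + k1 r^2 times it, then the intrinsics apply), "xyz" and "attitude" of the camera in the world. Camera axes: x right, y up, looking along -z (the intrinsics and any distortion apply to the point x, -y, -z); pixel columns grow to the right and rows downward; lengths in mm; the calibration is good to about 2 mm. A picture is of the moment at which its call begins. get_calibration takes no time and is no camera call.
- env.job_done(): hands the job in, once; it reports no verdict.
The state is a dict: "t": time; "joints": joint angles; "qvel": joint speeds; "tau": joint torques, N m; "eef_pos": TCP position; "tcp_rot": TCP orientation; "ft_force": force on the tool from outside, world axes, zero at the start; "moment": the same for the moment, N m; "opening": opening from 0.0 (shut) to 1.0 (fully open).
Only numpy, scipy, OpenCV 4.12 (cv2) and the standard library are available. Lean on these libraries where they do the work, as an engineer would, in place of code of your own. Each camera call takes 0.05 s, during which the arm holds its last target.

## Working session

There is one attempt and no reset: what is moved stays moved. The work goes in short steps, Python scripts to look and compute and a tool call to move; the robot and the scene stay as the last step left them, time stands still between calls to the robot, and variables do not carry over. Pictures are saved under pics/ and viewed, and the job is handed in when it is done.

Besides the shell and the picture viewer there is one more tool, called after "Call:" by a JSON object that holds its "api" and its "payload". arm_command: Moves the arm, as the interface text tells. Its arguments: {"type":"object","properties":{"steps":{"type":"array","items":{"type":"object","properties":{"dx":{"type":"number"},"dy":{"type":"number"},"dz":{"type":"number"},"rx":{"type":"number"},"ry":{"type":"number"},"rz":{"type":"number"},"claw":{"type":"number"}}}}},"required":["steps"]}

```bash
ls; mkdir -p pics
python3 - <<'E'
from cell import env
import cv2
s=env.state(); print(s)
for n in("top","side"):
    print(n,env.get_calibration(n))
    p,d=env.read_camera(n); cv2.imwrite(f"pics/{n}0.png",p[:,:,::-1]); 
    import numpy as np; np.save(f"pics/{n}0.npy",d); print((d>0).mean())
E
```

```text
pics
{'t': 0.0, 'joints': array([-1.33960253e+00,  4.91537629e-01,  1.55945377e+00, -2.12128483e-05,
        1.09172917e+00, -1.05628167e-01]), 'qvel': array([ 0.0005548 , -0.00073218,  0.00021247, -0.0002519 ,  0.00206257,
        0.00086635]), 'tau': array([ 1.94397617e-03, -6.12633204e+01, -2.58175492e+01,  6.92384667e-02,
        4.82981501e-02, -1.04294961e-04]), 'eef_pos': array([ 206.49703263, -589.63149165,  214.07389586]), 'tcp_rot': array([-3.14046904e+00, -1.00209044e-04,  3.36831697e-01]), 'ft_force': array([-0.11380169, -0.84291324,  0.11108915]), 'moment': array([ 0.00249181, -0.00065492, -0.01912807]), 'opening': 0.9989198265388503}
top {'vfov': 44.506625416153675, 'cx': 314.4270897635597, 'cy': 200.4212605427924, 'k1': 0.02290868597131562, 'xyz': array([ 270.17573353,   18.8687729 , 1516.18818079]), 'attitude': array([ 1.90012421e-01,  3.80778819e-04, -1.59914381e+00])}
0.9960703125
side {'vfov': 50.06368825390204, 'cx': 311.3548648303587, 'cy': 201.83040286406222, 'k1': -0.11356547495425856, 'xyz': array([-64.40347122, 789.94486741, 828.23360164]), 'attitude': array([ 0.91532487, -0.01269875, -2.47854419])}
0.99590625
```

View pics/top0.png

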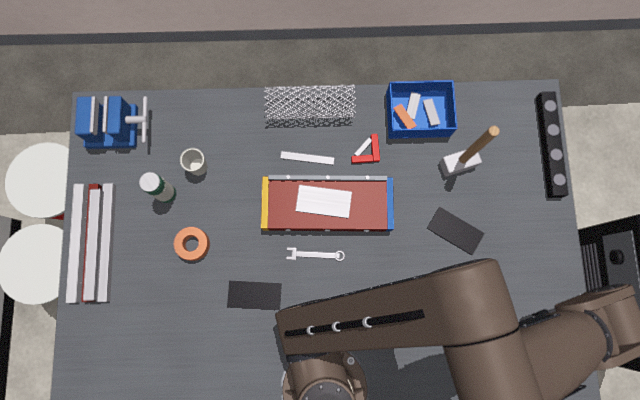

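View pics/side0.png

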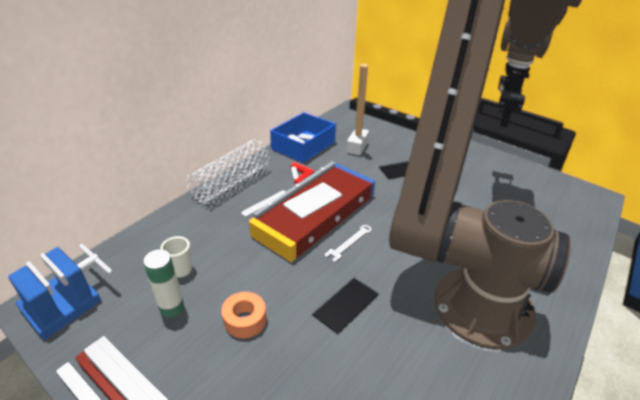

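The top view shows the ledge at about px (262–393, 177–230). The yellow cap is at its left end (265,204), the blue cap at its right (390,204), and the grey fence along the upper edge (y≈178). There are three candidate plates: the bright one on the ledge (324,202), a black one at (254,295) and a black one at (456,230). Only the bright one on the ledge fits the description. I'll measure it and confirm in a crop.

```bash
cat > h.py <<'E'
import numpy as np, cv2
from scipy.spatial.transform import Rotation as Ro
from cell import env
def cam(n):
    c=env.get_calibration(n); f=200/np.tan(np.radians(c['vfov']/2))
    return c,f,Ro.from_euler('xyz',c['attitude']).as_matrix()
def ray(n,uv):
    c,f,R=cam(n); uv=np.atleast_2d(uv).astype(float)
    d=np.stack([(uv[:,0]-c['cx'])/f,(uv[:,1]-c['cy'])/f],1); s=d.copy()
    for _ in range(20): s=d/(1+c['k1']*(s**2).sum(1,keepdims=True))
    return c['xyz'], np.c_[s[:,0],-s[:,1],-np.ones(len(s))]@R.T
def plane(n,uv,z):
    o,r=ray(n,uv); return o+r*((z-o[2])/r[:,2])[:,None]
def bydepth(n,uv,d):
    o,r=ray(n,uv); return o+r*np.asarray(d)[:,None]
def masks(p):
    h=cv2.cvtColor(p,cv2.COLOR_RGB2HSV)
    return h
def big(m,win=None):
    m=m.astype(np.uint8)*255
    if win is not None:
        w=np.zeros_like(m); x0,y0,x1,y1=win; w[y0:y1,x0:x1]=1; m=m*w
    cs,_=cv2.findContours(m,cv2.RETR_EXTERNAL,cv2.CHAIN_APPROX_NONE)
    return max(cs,key=cv2.contourArea)
def rect(n,cnt,z):
    P=plane(n,cnt[:,0,:],z)
    (c,s,a)=cv2.minAreaRect(P[:,:2].astype(np.float32)); b=cv2.boxPoints((c,s,a))
    e=b[1]-b[0]; g=b[2]-b[1]; l=e if np.hypot(*e)>np.hypot(*g) else g
    ang=np.degrees(np.arctan2(l[1],l[0]))%180
    return np.round(c,1),np.round(s,1),round(float(ang),2),np.round(b,1)
E
python3 - <<'E'
from h import *
for n,win in(("top",(255,165,400,240)),("side",(235,150,385,265))):
    p=cv2.imread(f"pics/{n}0.png")[:,:,::-1].copy(); d=np.load(f"pics/{n}0.npy"); h=masks(p); H,S,V=[h[...,i] for i in range(3)]
    x0,y0,x1,y1=win
    k=5
    cv2.imwrite(f"pics/{n}0crop.png",cv2.resize(p[y0:y1,x0:x1,::-1],None,fx=k,fy=k,interpolation=cv2.INTER_NEAREST))
    ms={'blank':(V>190)&(S<40),'yel':(H>15)&(H<35)&(S>120)&(V>90),'blue':(H>100)&(H<125)&(S>120),'red':((H<12)|(H>172))&(S>110)}
    for nm,z in(('blank',66),('yel',59),('blue',59),('red',60)):
        c=big(ms[nm],win); print(n,nm,cv2.boundingRect(c),rect(n,c,z))
        m=np.zeros(V.shape,np.uint8); cv2.drawContours(m,[c],-1,1,-1)
        v,u=np.nonzero(m); P=bydepth(n,np.c_[u,v],d[v,u]); print('  z med',np.median(P[:,2]).round(1), 'cent',P[:,:2].mean(0).round(1))
E
```

```text
top blank (295, 185, 57, 33) (array([547.6, -15.1]), array([161.3,  81. ]), 80.76, array([[ 494.7,  -88.2],
       [ 574.6, -101.2],
       [ 600.5,   57.9],
       [ 520.6,   70.9]], dtype=float32))
  z med 66.6 cent [546.1 -15.1]
top yel (261, 176, 8, 55) (array([547.6, 163.3]), array([ 19.8, 166.6]), 178.04, array([[464. , 156.3],
       [630.5, 150.6],
       [631.2, 170.4],
       [464.7, 176. ]], dtype=float32))
  z med 59.3 cent [546.6 163.4]
top blue (386, 178, 8, 53) (array([ 533.5, -217. ]), array([ 20.8, 161.1]), 175.65, array([[ 452.4, -221.3],
       [ 613. , -233.5],
       [ 614.6, -212.7],
       [ 453.9, -200.5]], dtype=float32))
  z med 60.2 cent [ 529.5 -213.7]
top red (268, 180, 118, 51) (array([535.7, -25.5]), array([356.5, 153.9]), 88.36, array([[ 453.7, -201.5],
       [ 607.6, -205.9],
       [ 617.7,  150.5],
       [ 463.9,  154.9]], dtype=float32))
  z med 60.5 cent [531.5  71.7]
side blank (284, 183, 57, 34) (array([544.3, -11.4]), array([164. ,  84.6]), 80.78, array([[489.4, -85.6],
       [573. , -99.1],
       [599.3,  62.7],
       [515.7,  76.3]], dtype=float32))
  z med 66.3 cent [542.6  -6.8]
side yel (249, 217, 48, 45) (array([530.2, 186.9]), array([ 63.1, 198.8]), 177.7, array([[429.6, 159.4],
       [628.3, 151.4],
       [630.8, 214.4],
       [432.2, 222.4]], dtype=float32))
  z med 42.4 cent [535.3 175.3]
side blue (274, 150, 49, 13) (array([ 738.6, -179.5]), array([168.1,  78.7]), 39.12, array([[ 648.6, -202. ],
       [ 698.3, -263.1],
       [ 828.7, -157. ],
       [ 779. ,  -95.9]], dtype=float32))
  z med 15.1 cent [ 781.4 -240.3]
side red (257, 168, 114, 89) (array([516.9,  -1.5]), array([389.1, 185.6]), 87.77, array([[ 416.6, -192.3],
       [ 602.1, -199.6],
       [ 617.2,  189.3],
       [ 431.8,  196.5]], dtype=float32))
  z med 60.4 cent [514.1  -0.6]
```

Run:
```python
import cv2
print(cv2.imread('pics/top0crop.png').shape,cv2.imread('pics/side0crop.png').shape)
```

```text
(375, 725, 3) (575, 750, 3)
```

View pics/top0crop.png

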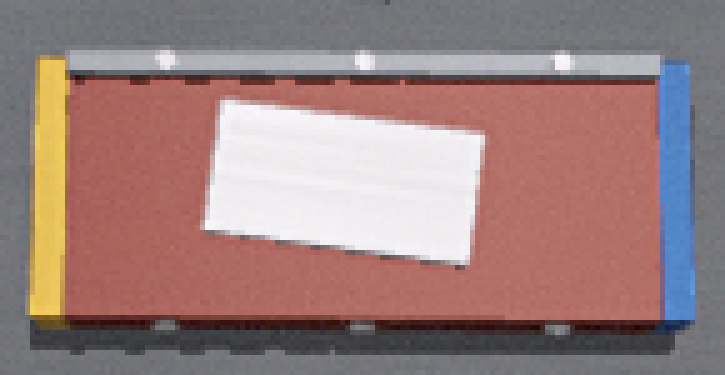

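View pics/side0crop.png

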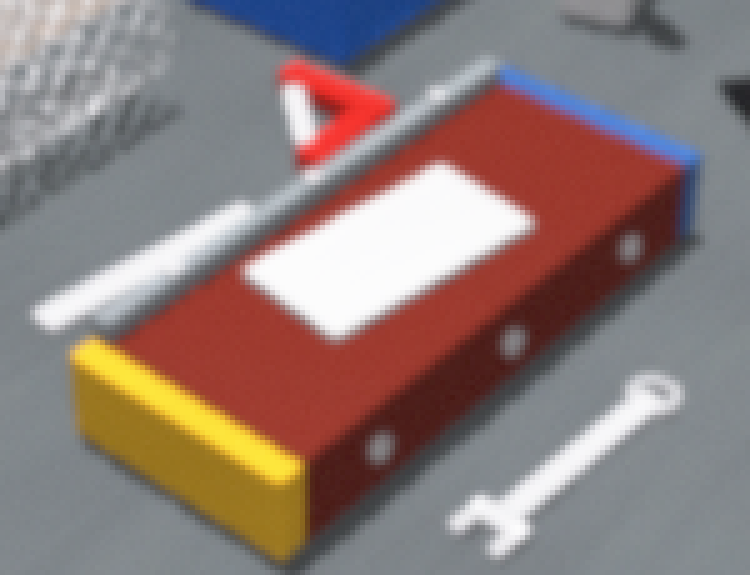

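Both crops agree: the bright plate on the ledge is the blank (160×81 mm, z≈66), the yellow cap is at world +y and the blue cap at −y. Next I'll fit the fence line and the ledge frame.

Run:
```python
from h import *
p=cv2.imread("pics/top0.png")[:,:,::-1].astype(int)
# profile at a few columns
for u in (275,360,380): print(u,[tuple(p[v,u]) for v in range(173,185)],[tuple(p[v,u]) for v in range(226,234)])
red=p[...,0]-p[...,1]
far=[];near=[]
for u in list(range(272,384)):
    c=red[:,u]; f=None
    for v in range(176,190):
        if c[v]<35<=c[v+1]: far.append((u,v+(35-c[v])/(c[v+1]-c[v])));break
# fence top near edge: grey brightness drop
fe=[]
for u in range(272,384):
    g=p[:,u,1].astype(float)
    seg=g[176:184]; k=np.argmin(np.diff(seg)); fe.append((u,176+k+0.5))
for nm,pts,z in(("redfar",far,60),("fencetop near",fe,74)):
    P=plane("top",np.array(pts),z); k=np.polyfit(P[:,1],P[:,0],1); r=P[:,0]-np.polyval(k,P[:,1])
    m=abs(r)<3; k=np.polyfit(P[m,1],P[m,0],1)
    print(nm,"x at y=-27:",np.polyval(k,-27).round(1),"slope",k[0].round(4),"n",m.sum(),"rms",r[m].std().round(2))
# other objects
h=masks(p.astype(np.uint8))
for nm,uv,z in(("hammer head",(460,163),40),("hammer top",(493,131),325),("spray",(152,182),170),("cup",(193,160),85),("spool",(191,244),45),("wrench L",(288,253),10),("wrench R",(343,256),10)):
    print(nm,plane("top",[uv],z).round(0))
```

```text
275 [(np.int64(112), np.int64(116), np.int64(120)), (np.int64(124), np.int64(127), np.int64(131)), (np.int64(164), np.int64(165), np.int64(170)), (np.int64(175), np.int64(178), np.int64(183)), (np.int64(175), np.int64(179), np.int64(184)), (np.int64(175), np.int64(178), np.int64(184)), (np.int64(95), np.int64(102), np.int64(107)), (np.int64(94), np.int64(50), np.int64(44)), (np.int64(171), np.int64(97), np.int64(92)), (np.int64(173), np.int64(102), np.int64(94)), (np.int64(168), np.int64(95), np.int64(89)), (np.int64(167), np.int64(99), np.int64(91))] [(np.int64(171), np.int64(100), np.int64(95)), (np.int64(171), np.int64(99), np.int64(93)), (np.int64(95), np.int64(49), np.int64(45)), (np.int64(51), np.int64(15), np.int64(12)), (np.int64(55), np.int64(28), np.int64(32)), (np.int64(61), np.int64(65), np.int64(64)), (np.int64(68), np.int64(69), np.int64(71)), (np.int64(56), np.int64(58), np.int64(62))]
360 [(np.int64(116), np.int64(119), np.int64(123)), (np.int64(113), np.int64(115), np.int64(119)), (np.int64(129), np.int64(132), np.int64(136)), (np.int64(190), np.int64(190), np.int64(
[... 1273 characters left out ...]
np.int64(111), np.int64(105))] [(np.int64(179), np.int64(112), np.int64(103)), (np.int64(179), np.int64(111), np.int64(105)), (np.int64(182), np.int64(112), np.int64(103)), (np.int64(79), np.int64(41), np.int64(38)), (np.int64(49), np.int64(19), np.int64(20)), (np.int64(58), np.int64(37), np.int64(38)), (np.int64(64), np.int64(66), np.int64(67)), (np.int64(62), np.int64(65), np.int64(68))]
redfar x at y=-27: 611.6 slope 0.037 n 112 rms 0.53
fencetop near x at y=-27: 611.9 slope 0.0397 n 112 rms 0.92
hammer head [[ 660. -445.   40.]]
hammer top [[ 666. -446.  325.]]
spray [[595. 468. 170.]]
cup [[680. 375.  85.]]
spool [[430. 386.  45.]]
wrench L [[398.  97.  10.]]
wrench R [[384. -72.  10.]]
```

The ledge centre is at about (544, −27) with yaw about −0.037 rad; the fence face, the cap-to-cap line and the 380 mm cap spacing all agree on this. The blank is at yaw −0.161, centre (547.6, −15.1), about 24 mm off flush. First I turn the tool so its x points along ledge x.

Call:
{"api": "arm_command", "payload": {"steps": [{"rz": 0.115, "claw": -1}, {"rz": 0.115, "claw": -1}, {"rz": 0.01, "claw": -1}, {"claw": -1}]}}

```text
$.steps[0]: bad value
```

Call:
{"api": "arm_command", "payload": {"steps": [{"dx": 0, "dy": 0, "dz": 0, "rx": 0, "ry": 0, "rz": 0.115, "claw": -1}, {"dx": 0, "dy": 0, "dz": 0, "rx": 0, "ry": 0, "rz": 0.115, "claw": -1}, {"dx": 0, "dy": 0, "dz": 0, "rx": 0, "ry": 0, "rz": 0.01, "claw": -1}, {"dx": 0, "dy": 0, "dz": 0, "rx": 0, "ry": 0, "rz": 0, "claw": -1}]}}

```text
t: 0.6
eef_pos: [206.4, -589.1, 212.8]
tcp_rot: [-3.138, 0.001, -0.046]
ft_force: [-0.0, 0.3, 0.1]
opening: 0.999
```

Call:
{"api": "arm_command", "payload": {"steps": [{"dx": 0.045, "dy": -0.05, "dz": 0, "rx": 0, "ry": 0, "rz": -0.006, "claw": -1}, {"dx": 0.035, "dy": -0.07, "dz": 0, "rx": 0, "ry": 0, "rz": 0, "claw": -1}, {"dx": 0.03, "dy": -0.07, "dz": 0, "rx": 0, "ry": 0, "rz": 0, "claw": -1}, {"dx": 0.03, "dy": -0.07, "dz": 0, "rx": 0, "ry": 0, "rz": 0, "claw": -1}, {"dx": 0.03, "dy": -0.07, "dz": 0, "rx": 0, "ry": 0, "rz": 0, "claw": -1}, {"dx": 0.03, "dy": -0.07, "dz": 0, "rx": 0, "ry": 0, "rz": 0, "claw": -1}, {"dx": 0.03, "dy": -0.07, "dz": 0, "rx": 0, "ry": 0, "rz": 0, "claw": -1}, {"dx": 0, "dy": 0, "dz": 0, "rx": 0, "ry": 0, "rz": 0, "claw": -1}]}}

```text
t: 1.6
eef_pos: [405.0, -208.9, 213.4]
tcp_rot: [-3.139, -0.001, -0.011]
ft_force: [-0.1, -0.7, 0.1]
opening: 0.999
```

Call:
{"api": "arm_command", "payload": {"steps": [{"dx": 0.02, "dy": -0.065, "dz": 0, "rx": 0, "ry": 0, "rz": 0.016, "claw": -1}, {"dx": 0.02, "dy": -0.065, "dz": 0.03, "rx": 0, "ry": 0, "rz": 0, "claw": -1}, {"dx": 0.015, "dy": -0.065, "dz": 0.03, "rx": 0, "ry": 0, "rz": 0, "claw": -1}, {"dx": 0.01, "dy": -0.05, "dz": 0.03, "rx": 0, "ry": 0, "rz": 0, "claw": -1}, {"dx": 0, "dy": 0, "dz": 0, "rx": 0, "ry": 0, "rz": 0, "claw": -1}]}}

```text
t: 2.22
eef_pos: [465.5, -12.9, 140.5]
tcp_rot: [-3.142, -0.005, -0.028]
ft_force: [-0.1, -0.0, 0.6]
opening: 0.998
```

Call:
{"api": "arm_command", "payload": {"steps": [{"dx": 0, "dy": 0, "dz": 0.05, "rx": 0, "ry": -0.003, "rz": 0.006, "claw": -1}, {"dx": 0, "dy": 0, "dz": 0.025, "rx": 0, "ry": 0, "rz": 0, "claw": -1}, {"dx": 0, "dy": 0, "dz": 0, "rx": 0, "ry": 0, "rz": 0, "claw": -1}]}}

```text
t: 2.6
eef_pos: [467.2, -16.5, 80.4]
tcp_rot: [3.141, -0.003, -0.034]
ft_force: [0.2, 0.7, 0.5]
opening: 0.999
```

Run:
```python
from h import *
for n,(x0,y0,x1,y1),k in(("side",(230,90,410,270),4),("top",(240,150,400,250),5)):
    p,d=env.read_camera(n); cv2.imwrite(f"pics/{n}1.png",cv2.resize(p[y0:y1,x0:x1,::-1],None,fx=k if n=="top" else 3,fy=k if n=="top" else 3,interpolation=cv2.INTER_CUBIC))
print(env.state()['eef_pos'],env.state()['tcp_rot'])
```

```text
[467.84292846 -16.275047    81.59497406] [ 3.14044812 -0.00537711 -0.03445649]
```

View pics/side1.png

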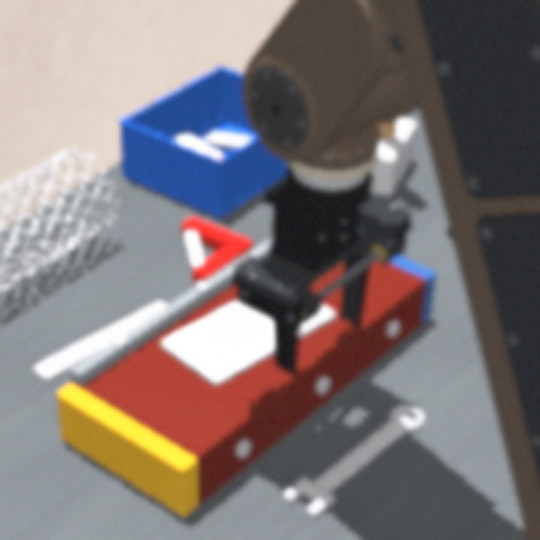

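View pics/top1.png

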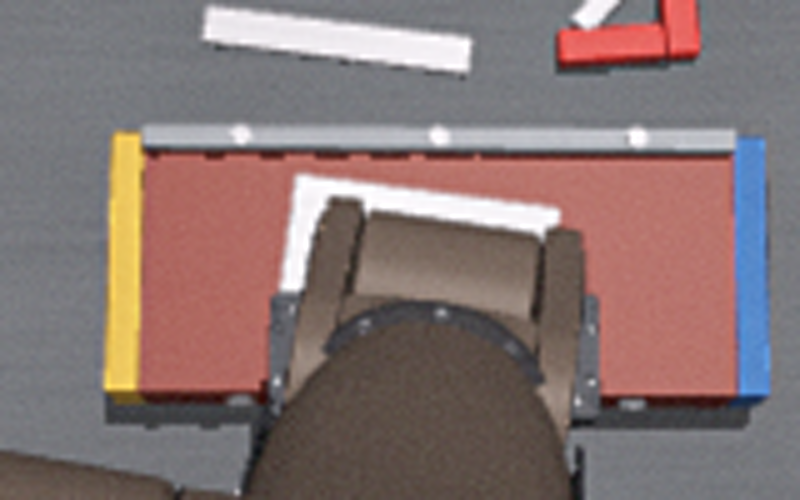

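The side view shows both fingertips, at crop px (287,365) and (352,322), in front of the blank's near edge and clear of it. I'll lower to blank height and average several readings.

Call:
{"api": "arm_command", "payload": {"steps": [{"dx": 0, "dy": 0, "dz": 0.015, "rx": 0, "ry": -0.003, "rz": 0.002, "claw": -1}, {"dx": 0, "dy": 0, "dz": 0.005, "rx": 0, "ry": 0, "rz": 0, "claw": -1}, {"dx": 0, "dy": 0, "dz": 0, "rx": 0, "ry": 0, "rz": 0, "claw": -1}]}}

```text
t: 3.08
eef_pos: [468.8, -17.2, 66.3]
tcp_rot: [3.14, -0.003, -0.038]
ft_force: [0.3, -0.7, 0.4]
opening: 1.002
```

Run:
```python
from h import *
for i in range(4):
    s=env.state(); print(s['t'],s['eef_pos'].round(2),s['tcp_rot'].round(4),s['ft_force'].round(1)); env.read_camera("side") if i<3 else 0
```

```text
3.075 [468.76 -17.2   66.33] [ 3.1399 -0.0035 -0.0378] [ 0.3 -0.7  0.4]
3.125 [468.8  -17.2   66.44] [ 3.1399 -0.0036 -0.0378] [-0.6  0.3  0.3]
3.175 [468.83 -17.15  66.53] [ 3.1399 -0.0038 -0.0379] [ 0.7 -0.1  0. ]
3.225 [468.84 -17.1   66.57] [ 3.1399 -0.0039 -0.0378] [-0.   0.5 -0.1]
```

Call:
{"api": "arm_command", "payload": {"steps": [{"dx": 0, "dy": 0, "dz": 0.0045, "rx": 0, "ry": -0.002, "rz": 0, "claw": -1}, {"dx": 0.01, "dy": 0, "dz": 0, "rx": 0, "ry": 0, "rz": 0, "claw": -1}, {"dx": 0.01, "dy": 0, "dz": 0, "rx": 0, "ry": 0, "rz": 0, "claw": -1}]}}

```text
t: 3.6
eef_pos: [485.8, -17.7, 63.1]
tcp_rot: [3.14, -0.001, -0.038]
ft_force: [0.4, 0.1, 0.7]
opening: 0.996
```

Call:
{"api": "arm_command", "payload": {"steps": [{"dx": 0.01, "dy": 0, "dz": 0, "rx": 0, "ry": 0, "rz": 0, "claw": -1}, {"dx": 0.01, "dy": 0, "dz": 0, "rx": 0, "ry": 0, "rz": 0, "claw": -1}, {"dx": 0.01, "dy": 0, "dz": 0, "rx": 0, "ry": 0, "rz": 0, "claw": -1}]}}

```text
t: 3.98
eef_pos: [509.4, -18.6, 62.7]
tcp_rot: [3.14, 0.005, -0.038]
ft_force: [-8.3, -1.3, 5.9]
opening: 1.004
```

Call:
{"api": "arm_command", "payload": {"steps": [{"dx": 0.008, "dy": 0, "dz": 0, "rx": 0, "ry": 0, "rz": 0, "claw": -1}, {"dx": 0.006, "dy": 0, "dz": -0.0005, "rx": 0, "ry": 0, "rz": 0, "claw": -1}]}}

```text
t: 4.22
eef_pos: [518.8, -18.6, 62.8]
tcp_rot: [3.141, 0.011, -0.037]
ft_force: [-5.6, 0.5, 2.1]
opening: 1.002
```

Run:
```python
from h import *
for n,(x0,y0,x1,y1),k in(("side",(230,130,410,270),4),("top",(240,150,400,250),5)):
    p,d=env.read_camera(n); cv2.imwrite(f"pics/{n}2.png",cv2.resize(p[y0:y1,x0:x1,::-1],None,fx=k,fy=k,interpolation=cv2.INTER_CUBIC))
s=env.state();print(s['eef_pos'],s['tcp_rot'],s['ft_force'])
```

```text
[519.55102694 -18.66702501  62.80897711] [ 3.14058489  0.00947443 -0.03695082] [-2.87958895  0.22287985  2.25032418]
```

View pics/side2.png

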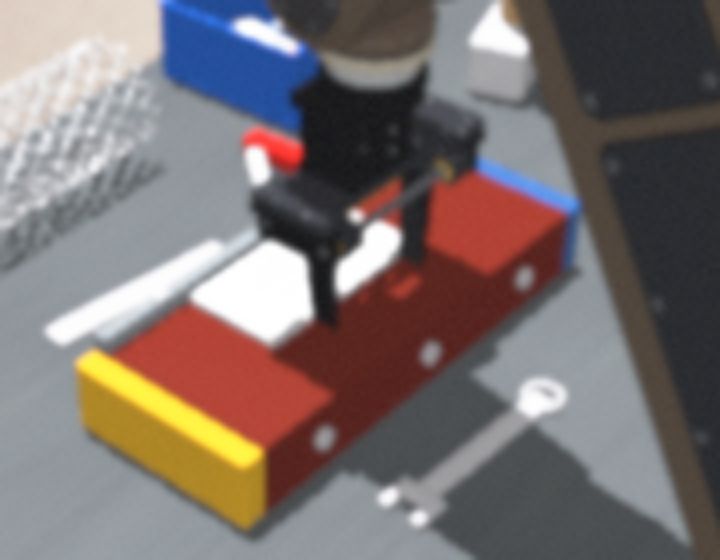

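View pics/top2.png

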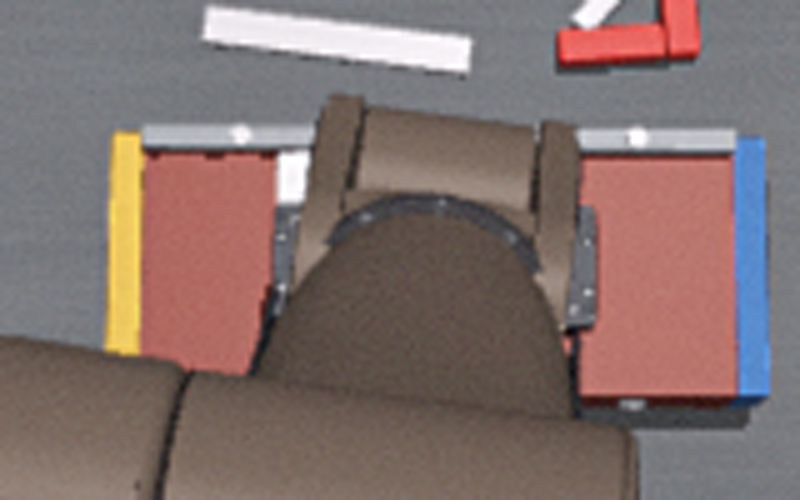

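The blank's far edge is now almost on the fence (top crop near (290,155)), and both fingers are on its near edge. I'll keep pushing until the force rises.

Call:
{"api": "arm_command", "payload": {"steps": [{"dx": 0.004, "dy": 0, "dz": 0, "rx": 0, "ry": -0.003, "rz": 0, "claw": -1}, {"dx": 0.004, "dy": 0, "dz": 0, "rx": 0, "ry": -0.003, "rz": 0, "claw": -1}]}}

```text
t: 4.58
eef_pos: [522.0, -18.5, 62.5]
tcp_rot: [3.141, 0.029, -0.036]
ft_force: [-20.4, -2.9, 16.9]
opening: 1.002
```

Contact force has risen to 20 N at x=522, which matches the predicted flush position. I'll back off, correct the pitch, lift, and look.

Call:
{"api": "arm_command", "payload": {"steps": [{"dx": -0.015, "dy": 0, "dz": 0, "rx": 0, "ry": 0, "rz": 0, "claw": -1}, {"dx": -0.03, "dy": 0, "dz": -0.005, "rx": 0, "ry": 0.01, "rz": 0, "claw": -1}, {"dx": 0, "dy": 0, "dz": -0.06, "rx": 0, "ry": 0.005, "rz": 0, "claw": 1}, {"dx": -0.02, "dy": 0.06, "dz": -0.01, "rx": 0, "ry": 0, "rz": 0, "claw": 1}, {"dx": 0, "dy": 0.07, "dz": 0, "rx": 0, "ry": 0, "rz": 0, "claw": 1}, {"dx": 0, "dy": 0.05, "dz": 0, "rx": 0, "ry": 0, "rz": 0, "claw": 1}, {"dx": 0, "dy": 0, "dz": 0, "rx": 0, "ry": 0, "rz": 0, "claw": 1}]}}

```text
t: 5.45
eef_pos: [466.9, -164.7, 126.5]
tcp_rot: [3.137, -0.007, -0.034]
ft_force: [-0.2, -0.5, -0.6]
opening: 0.531
```

Run:
```python
from h import *
for n,(x0,y0,x1,y1),k in(("side",(230,130,410,270),4),("top",(240,150,400,250),5)):
    p,d=env.read_camera(n); cv2.imwrite(f"pics/{n}3.png",cv2.resize(p[y0:y1,x0:x1,::-1],None,fx=k,fy=k,interpolation=cv2.INTER_CUBIC))
    h=masks(p); m=(h[...,2]>190)&(h[...,1]<40)
    c=big(m,(270,180,385,228) if n=="top" else (270,180,345,225)); print(n,rect(n,c,66))
s=env.state();print(s['eef_pos'],s['tcp_rot'],s['ft_force'])
```

```text
side (array([570.2,  -6.8]), array([166. ,  85.7]), 88.02, array([[524.5, -88.3],
       [610.2, -91.2],
       [615.9,  74.6],
       [530.3,  77.6]], dtype=float32))
top (array([573. , -10.7]), array([161.2,  77.4]), 88.37, array([[532. , -90.2],
       [609.4, -92.4],
       [614. ,  68.8],
       [536.6,  71. ]], dtype=float32))
[ 466.62208609 -162.50088849  126.37935776] [ 3.13826902 -0.00523994 -0.03151085] [-0.82032302  0.49587892 -1.0650928 ]
```

View pics/top3.png

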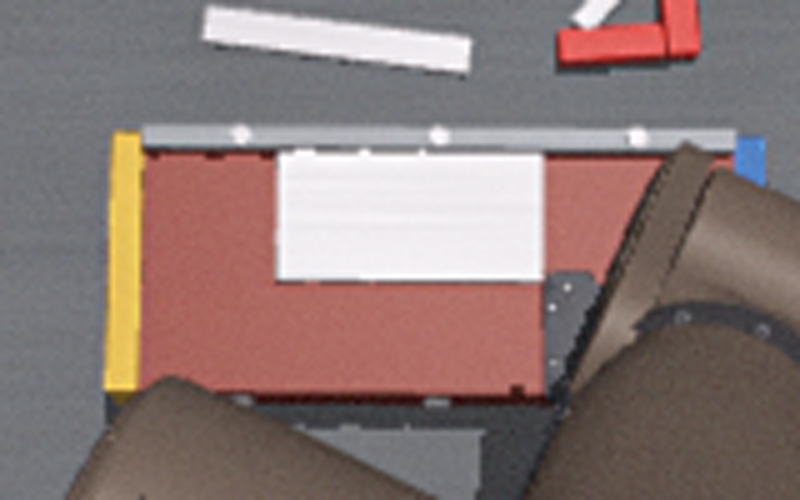

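View pics/side3.png

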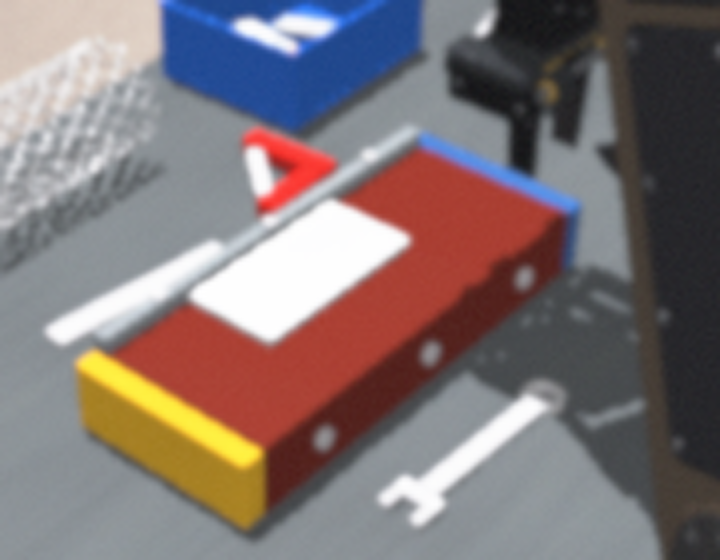

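The blank is flush with the fence: both views give a centre of about (572, −11) with its length parallel to the fence. It needs about 143 mm of travel toward yellow. Now I'll bring the shut fingers in behind its blue-side short edge.

Call:
{"api": "arm_command", "payload": {"steps": [{"dx": 0.06, "dy": 0, "dz": 0, "rx": 0, "ry": -0.003, "rz": 0.004, "claw": 1}, {"dx": 0.06, "dy": -0.02, "dz": 0, "rx": 0, "ry": 0, "rz": 0, "claw": 1}, {"dx": 0.01, "dy": -0.02, "dz": 0.02, "rx": 0, "ry": 0, "rz": 0, "claw": 1}, {"dx": 0, "dy": 0, "dz": 0.03, "rx": 0, "ry": 0, "rz": 0, "claw": 1}, {"dx": 0, "dy": 0, "dz": 0, "rx": 0, "ry": 0, "rz": 0, "claw": 1}]}}

```text
t: 6.18
eef_pos: [573.1, -126.2, 84.2]
tcp_rot: [3.139, 0.001, -0.032]
ft_force: [-0.4, -1.2, 0.4]
opening: 0.008
```

Call:
{"api": "arm_command", "payload": {"steps": [{"dx": -0.008, "dy": 0, "dz": 0.015, "rx": 0, "ry": 0, "rz": 0.004, "claw": 1}, {"dx": 0, "dy": 0, "dz": 0.006, "rx": 0, "ry": 0, "rz": 0, "claw": 1}, {"dx": 0, "dy": 0, "dz": 0, "rx": 0, "ry": 0, "rz": 0, "claw": 1}]}}

```text
t: 6.55
eef_pos: [565.4, -125.3, 67.5]
tcp_rot: [3.139, 0.001, -0.039]
ft_force: [0.2, -0.4, 0.3]
opening: 0.003
```

Run:
```python
from h import *
for n,(x0,y0,x1,y1),k in(("side",(230,130,410,270),4),):
    p,d=env.read_camera(n); cv2.imwrite(f"pics/{n}4.png",cv2.resize(p[y0:y1,x0:x1,::-1],None,fx=k,fy=k,interpolation=cv2.INTER_CUBIC))
s=env.state();print(s['eef_pos'],s['tcp_rot'],s['ft_force'])
```

```text
[ 565.50532794 -125.38331576   67.68374026] [ 3.13908920e+00  5.42494041e-04 -3.86855047e-02] [ 1.08005613  0.00416507 -0.56950271]
```

View pics/side4.png

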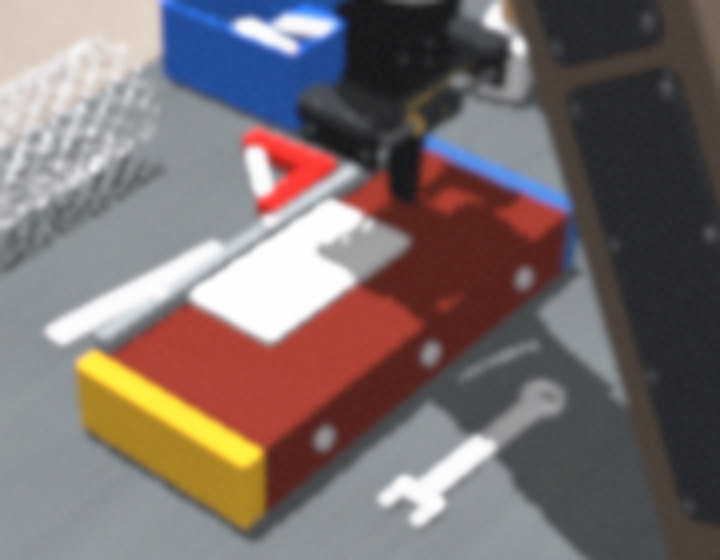

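The shut fingers stand over the ledge behind the blank's blue-side end, at crop (405,190), clear of it. I'll lower the last bit and push in short rows.

Call:
{"api": "arm_command", "payload": {"steps": [{"dx": 0.002, "dy": 0, "dz": 0.006, "rx": 0, "ry": 0, "rz": 0, "claw": 1}, {"dx": 0, "dy": -0.01, "dz": 0, "rx": 0, "ry": 0, "rz": 0, "claw": 1}, {"dx": 0, "dy": -0.01, "dz": 0, "rx": 0, "ry": 0, "rz": 0, "claw": 1}, {"dx": 0, "dy": -0.01, "dz": 0, "rx": 0, "ry": 0, "rz": 0, "claw": 1}]}}

```text
t: 7.1
eef_pos: [568.6, -100.6, 63.3]
tcp_rot: [3.139, -0.001, -0.04]
ft_force: [0.4, 0.5, -0.4]
opening: 0.008
```

Call:
{"api": "arm_command", "payload": {"steps": [{"dx": 0, "dy": -0.012, "dz": 0, "rx": 0, "ry": 0, "rz": 0, "claw": 1}, {"dx": 0, "dy": -0.012, "dz": 0, "rx": 0, "ry": 0, "rz": 0, "claw": 1}, {"dx": 0, "dy": -0.012, "dz": 0, "rx": 0, "ry": 0, "rz": -0.001, "claw": 1}, {"dx": 0, "dy": -0.012, "dz": 0, "rx": 0, "ry": 0, "rz": -0.001, "claw": 1}]}}

```text
t: 7.6
eef_pos: [570.2, -60.2, 63.3]
tcp_rot: [3.137, -0.001, -0.035]
ft_force: [-0.3, -4.2, 0.6]
opening: 0.009
```

Call:
{"api": "arm_command", "payload": {"steps": [{"dx": 0, "dy": -0.013, "dz": 0, "rx": 0, "ry": 0, "rz": 0, "claw": 1}, {"dx": 0, "dy": -0.013, "dz": 0, "rx": 0, "ry": 0, "rz": 0, "claw": 1}, {"dx": 0, "dy": -0.013, "dz": 0, "rx": 0, "ry": 0, "rz": 0, "claw": 1}, {"dx": 0, "dy": -0.013, "dz": 0, "rx": 0, "ry": 0, "rz": 0, "claw": 1}]}}

```text
t: 8.1
eef_pos: [571.7, -16.2, 63.3]
tcp_rot: [3.137, -0.001, -0.035]
ft_force: [0.3, -4.0, -0.3]
opening: 0.006
```

Run:
```python
from h import *
for n,(x0,y0,x1,y1),k in(("side",(230,130,410,270),4),):
    p,d=env.read_camera(n); cv2.imwrite(f"pics/{n}5.png",cv2.resize(p[y0:y1,x0:x1,::-1],None,fx=k,fy=k,interpolation=cv2.INTER_CUBIC))
s=env.state();print(s['eef_pos'],s['tcp_rot'],s['ft_force'])
```

```text
[571.71234817 -14.96179779  63.27437055] [ 3.13726592e+00 -1.29043757e-03 -3.48804823e-02] [ 0.94907079  1.8952182  -0.04410882]
```

View pics/side5.png

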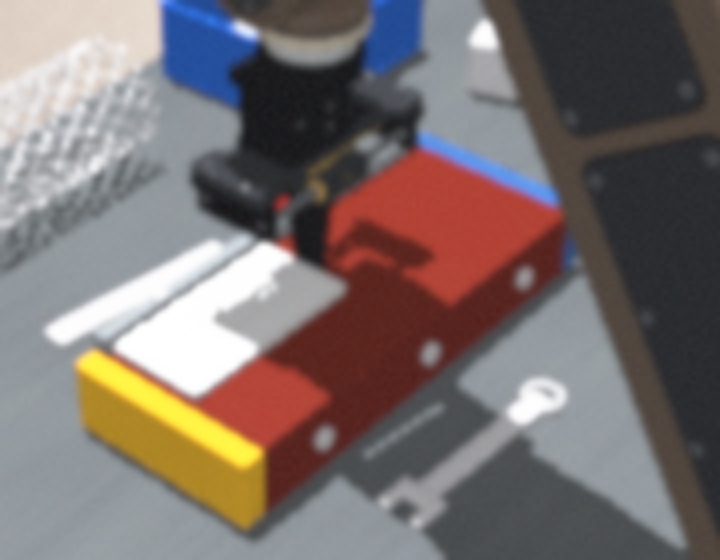

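The blank has kept along the fence, its leading end is near the yellow cap (crop (115,345)–(200,395)), and there is no visible skew. About 55 mm remain.

Call:
{"api": "arm_command", "payload": {"steps": [{"dx": 0, "dy": -0.013, "dz": 0, "rx": 0, "ry": 0, "rz": 0, "claw": 1}, {"dx": 0, "dy": -0.013, "dz": 0, "rx": 0, "ry": 0, "rz": 0, "claw": 1}, {"dx": 0, "dy": -0.013, "dz": 0, "rx": 0, "ry": 0, "rz": 0, "claw": 1}, {"dx": 0, "dy": -0.013, "dz": 0, "rx": 0, "ry": 0, "rz": 0, "claw": 1}, {"dx": 0, "dy": -0.007, "dz": 0, "rx": 0, "ry": 0, "rz": 0, "claw": 1}]}}

```text
t: 8.78
eef_pos: [573.4, 34.3, 63.2]
tcp_rot: [3.137, -0.001, -0.035]
ft_force: [-0.9, -5.1, 1.4]
opening: 0.005
```

Call:
{"api": "arm_command", "payload": {"steps": [{"dx": 0, "dy": -0.005, "dz": 0, "rx": 0, "ry": 0, "rz": 0, "claw": 1}, {"dx": 0, "dy": 0, "dz": 0, "rx": 0, "ry": 0, "rz": 0, "claw": 1}, {"dx": 0, "dy": 0.03, "dz": 0, "rx": 0, "ry": 0, "rz": 0, "claw": 1}, {"dx": 0, "dy": 0.02, "dz": -0.04, "rx": 0, "ry": 0, "rz": 0.002, "claw": 1}, {"dx": -0.07, "dy": 0.01, "dz": -0.05, "rx": 0, "ry": 0, "rz": 0, "claw": -1}, {"dx": -0.05, "dy": 0, "dz": 0, "rx": 0, "ry": 0, "rz": 0, "claw": -1}, {"dx": 0, "dy": 0, "dz": 0, "rx": 0, "ry": 0, "rz": 0, "claw": -1}]}}

```text
t: 9.65
eef_pos: [479.1, -4.6, 132.7]
tcp_rot: [3.14, -0.001, -0.039]
ft_force: [0.3, -0.0, 0.7]
opening: 0.266
```

Run:
```python
from h import *
for n,(x0,y0,x1,y1),k in(("side",(220,130,410,280),4),("top",(230,150,400,250),4.7)):
    p,d=env.read_camera(n); cv2.imwrite(f"pics/{n}6.png",cv2.resize(p[y0:y1,x0:x1,::-1],None,fx=k,fy=k,interpolation=cv2.INTER_CUBIC))
    h=masks(p); m=(h[...,2]>190)&(h[...,1]<40)
    c=big(m,(235,180,385,228) if n=="top" else (230,200,345,270)); print(n,rect(n,c,66))
s=env.state();print(s['eef_pos'],s['tcp_rot'],s['ft_force'])
```

```text
side (array([598.9, 124.3]), array([165.8, 134.8]), 87.9, array([[528.5,  43.9],
       [663.2,  39. ],
       [669.2, 204.7],
       [534.5, 209.6]], dtype=float32))
top (array([577. , 130.8]), array([140.1,  77.4]), 88.38, array([[536.4,  61.9],
       [613.7,  59.7],
       [617.7, 199.7],
       [540.3, 201.9]], dtype=float32))
[481.74671129  -4.85806269 132.59375811] [ 3.13968672e+00 -2.44150983e-03 -3.90157668e-02] [-0.0490688  -0.41690344 -0.61841303]
```

View pics/top6.png

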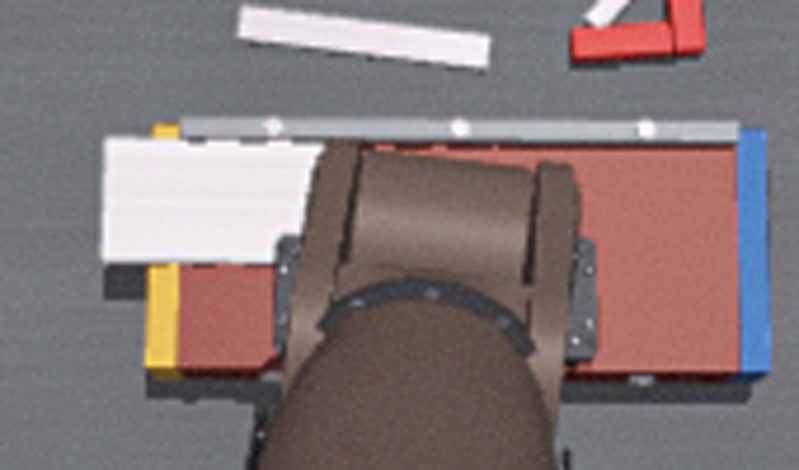

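View pics/side6.png

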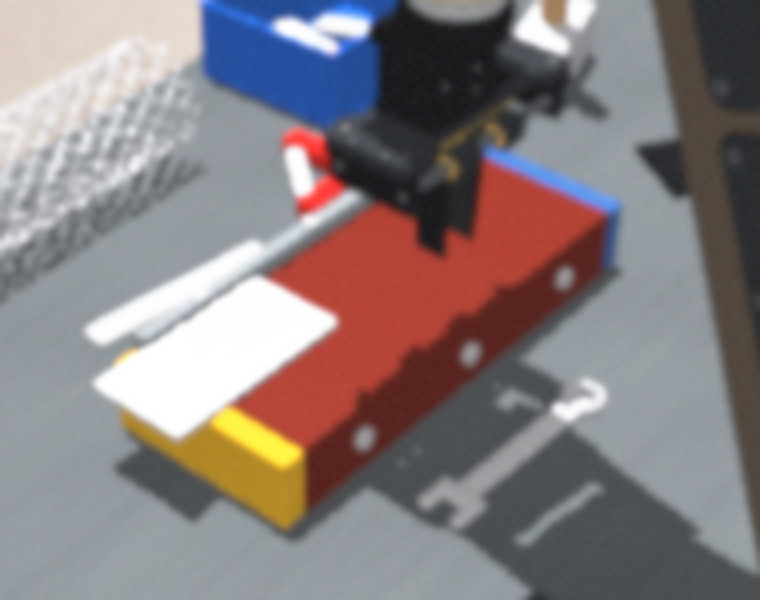

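The top view shows the blank flush, with its leading edge at y≈200.8 (crop x≈103). The yellow outer face is at about 172 (crop x≈150), so the overhang is about 29 mm. That is inside the limits but short of 40, because the fingers make contact closer to the TCP than I assumed. I'll push about 11 mm more.

Call:
{"api": "arm_command", "payload": {"steps": [{"dx": 0.06, "dy": 0, "dz": 0, "rx": 0, "ry": 0, "rz": 0, "claw": 1}, {"dx": 0.06, "dy": -0.01, "dz": 0, "rx": 0, "ry": 0, "rz": 0, "claw": 1}, {"dx": 0.005, "dy": -0.01, "dz": 0.03, "rx": 0, "ry": 0, "rz": 0, "claw": 1}, {"dx": 0, "dy": 0, "dz": 0.035, "rx": 0, "ry": 0, "rz": 0, "claw": 1}, {"dx": 0, "dy": 0, "dz": 0, "rx": 0, "ry": 0, "rz": 0, "claw": 1}]}}

```text
t: 10.38
eef_pos: [591.4, 8.2, 77.2]
tcp_rot: [3.141, -0.004, -0.039]
ft_force: [0.2, -0.6, 0.0]
opening: 0.008
```

Call:
{"api": "arm_command", "payload": {"steps": [{"dx": -0.022, "dy": 0, "dz": 0, "rx": 0, "ry": 0, "rz": 0, "claw": 1}, {"dx": 0, "dy": 0, "dz": 0.013, "rx": 0, "ry": 0, "rz": 0, "claw": 1}, {"dx": 0, "dy": 0, "dz": 0.004, "rx": 0, "ry": 0, "rz": 0, "claw": 1}, {"dx": 0, "dy": 0, "dz": 0, "rx": 0, "ry": 0, "rz": 0, "claw": 1}]}}

```text
t: 10.88
eef_pos: [577.2, 8.8, 64.2]
tcp_rot: [3.141, -0.007, -0.039]
ft_force: [-0.5, 0.3, 0.6]
opening: 0.006
```

Call:
{"api": "arm_command", "payload": {"steps": [{"dx": -0.007, "dy": -0.01, "dz": 0.001, "rx": 0, "ry": -0.004, "rz": -0.001, "claw": 1}, {"dx": 0, "dy": -0.013, "dz": 0.001, "rx": 0, "ry": 0, "rz": 0, "claw": 1}, {"dx": 0, "dy": -0.013, "dz": 0, "rx": 0, "ry": 0, "rz": 0, "claw": 1}, {"dx": 0, "dy": -0.01, "dz": 0, "rx": 0, "ry": 0, "rz": 0, "claw": 1}, {"dx": 0, "dy": 0, "dz": 0, "rx": 0, "ry": 0, "rz": 0, "claw": 1}]}}

```text
t: 11.5
eef_pos: [573.4, 48.7, 63.0]
tcp_rot: [3.141, -0.002, -0.037]
ft_force: [0.8, -0.2, -0.3]
opening: 0.002
```

Call:
{"api": "arm_command", "payload": {"steps": [{"dx": 0, "dy": -0.003, "dz": 0, "rx": 0, "ry": 0, "rz": 0, "claw": 1}, {"dx": 0, "dy": 0, "dz": 0, "rx": 0, "ry": 0, "rz": 0, "claw": 1}]}}

```text
t: 11.75
eef_pos: [573.5, 51.0, 63.0]
tcp_rot: [3.141, -0.002, -0.037]
ft_force: [-0.8, -0.6, 1.0]
opening: 0.001
```

Run:
```python
from h import *
for n,(x0,y0,x1,y1),k in(("side",(220,130,410,280),4),("top",(230,150,400,250),4.7)):
    p,d=env.read_camera(n); cv2.imwrite(f"pics/{n}7.png",cv2.resize(p[y0:y1,x0:x1,::-1],None,fx=k,fy=k,interpolation=cv2.INTER_CUBIC))
    h=masks(p); m=(h[...,2]>190)&(h[...,1]<40)
    c=big(m,(235,180,385,228) if n=="top" else (230,200,345,270)); print(n,cv2.boundingRect(c),rect(n,c,66))
s=env.state();print(s['eef_pos'],s['tcp_rot'],s['ft_force'])
```

```text
side (240, 200, 47, 42) (array([604.6, 152.5]), array([120.1, 178.4]), 117.55, array([[510. , 203.8],
       [592.6,  45.6],
       [699.1, 101.2],
       [616.5, 259.4]], dtype=float32))
top (248, 180, 21, 26) (array([578.6, 181.9]), array([60.9, 78.2]), 179.4, array([[539.2, 151.8],
       [617.4, 151. ],
       [618. , 211.9],
       [539.9, 212.7]], dtype=float32))
[573.53291614  50.90501005  63.03649659] [ 3.14052813e+00 -1.73182787e-03 -3.70839391e-02] [-0.63969705 -0.72277358 -0.12576815]
```

View pics/top7.png

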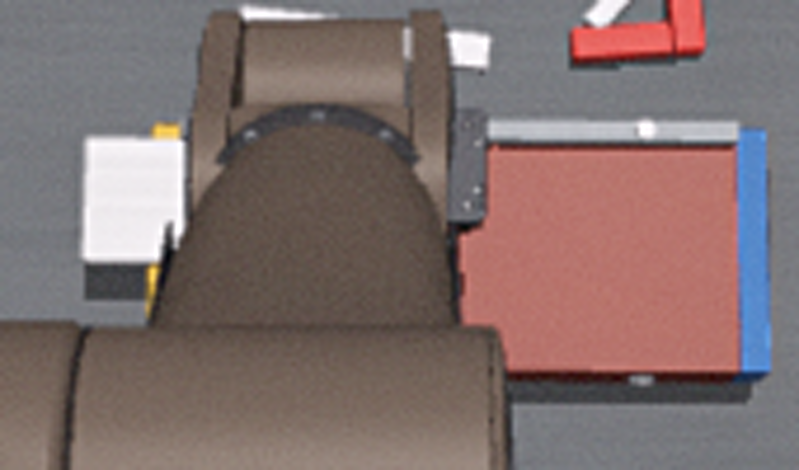

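View pics/side7.png

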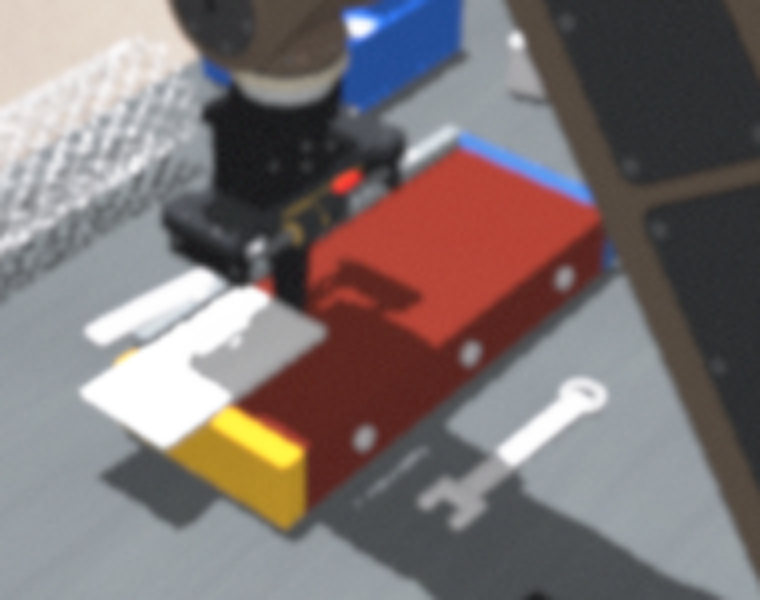

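The leading edge is at about y=212, so the overhang is now about 40 mm and the blank is still lying along the fence. I'll finish with a light two-finger squaring press against the fence from the robot side.

Call:
{"api": "arm_command", "payload": {"steps": [{"dx": 0, "dy": 0.03, "dz": 0, "rx": 0, "ry": 0, "rz": 0, "claw": 1}, {"dx": 0, "dy": 0.01, "dz": -0.04, "rx": 0, "ry": 0, "rz": 0, "claw": 1}, {"dx": -0.05, "dy": 0, "dz": -0.03, "rx": 0, "ry": 0, "rz": 0, "claw": -1}, {"dx": -0.06, "dy": -0.02, "dz": 0, "rx": 0, "ry": 0, "rz": 0, "claw": -1}, {"dx": -0.01, "dy": -0.06, "dz": 0, "rx": 0, "ry": 0, "rz": 0, "claw": -1}, {"dx": 0, "dy": -0.05, "dz": 0, "rx": 0, "ry": 0, "rz": 0, "claw": -1}, {"dx": 0, "dy": 0, "dz": 0, "rx": 0, "ry": 0, "rz": 0, "claw": -1}, {"dx": 0, "dy": 0, "dz": 0, "rx": 0, "ry": 0, "rz": 0, "claw": -1}]}}

```text
t: 12.85
eef_pos: [478.1, 127.3, 121.1]
tcp_rot: [-3.141, -0.004, -0.041]
ft_force: [-0.4, -0.1, -0.7]
opening: 0.576
```

Run:
```python
from h import *
for n,(x0,y0,x1,y1),k in(("top",(230,150,400,250),4.7),):
    p,d=env.read_camera(n); cv2.imwrite(f"pics/{n}8.png",cv2.resize(p[y0:y1,x0:x1,::-1],None,fx=k,fy=k,interpolation=cv2.INTER_CUBIC))
s=env.state();print(s['eef_pos'],s['tcp_rot'],s['ft_force'],s['opening'])
```

```text
[478.07575208 127.05671273 121.04942969] [-3.14084263 -0.00380296 -0.04152487] [ 0.55423542  0.12434797 -0.0476775 ] 0.6187123886055615
```

View pics/top8.png

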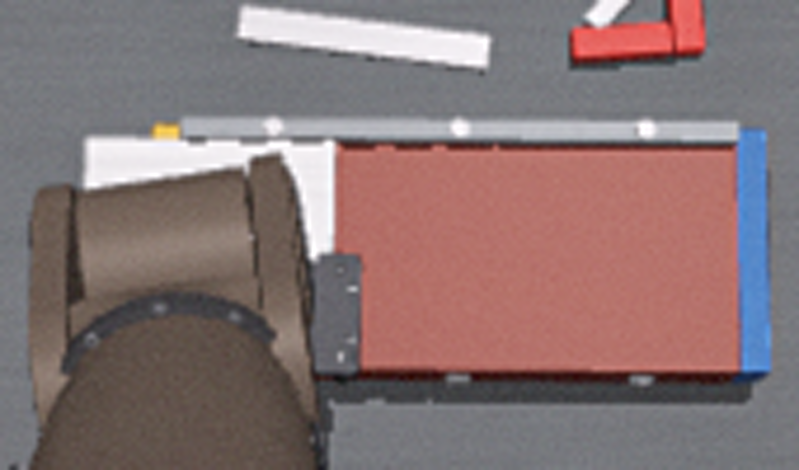

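Call:
{"api": "arm_command", "payload": {"steps": [{"dx": 0, "dy": 0.006, "dz": 0.035, "rx": 0, "ry": -0.002, "rz": -0.002, "claw": -1}, {"dx": 0, "dy": 0, "dz": 0.028, "rx": 0, "ry": 0, "rz": 0, "claw": -1}, {"dx": 0, "dy": 0, "dz": 0.005, "rx": 0, "ry": 0, "rz": 0, "claw": -1}, {"dx": 0, "dy": 0, "dz": 0, "rx": 0, "ry": 0, "rz": 0, "claw": -1}]}}

```text
t: 13.4
eef_pos: [479.2, 119.0, 66.0]
tcp_rot: [-3.141, -0.002, -0.043]
ft_force: [-0.5, -0.7, 0.6]
opening: 0.992
```

Call:
{"api": "arm_command", "payload": {"steps": [{"dx": 0, "dy": 0, "dz": 0.004, "rx": 0, "ry": 0, "rz": -0.004, "claw": -1}, {"dx": 0.012, "dy": 0, "dz": 0, "rx": 0, "ry": 0, "rz": 0, "claw": -1}, {"dx": 0.012, "dy": 0, "dz": 0, "rx": 0, "ry": 0, "rz": 0, "claw": -1}, {"dx": 0.012, "dy": 0, "dz": 0, "rx": 0, "ry": 0, "rz": 0, "claw": -1}, {"dx": 0.008, "dy": 0, "dz": 0, "rx": 0, "ry": 0, "rz": 0, "claw": -1}]}}

```text
t: 14.02
eef_pos: [518.0, 117.6, 64.8]
tcp_rot: [-3.14, -0.006, -0.036]
ft_force: [-0.1, -0.0, 0.4]
opening: 1.003
```

Call:
{"api": "arm_command", "payload": {"steps": [{"dx": 0, "dy": 0, "dz": 0.003, "rx": 0, "ry": -0.003, "rz": 0.001, "claw": -1}, {"dx": 0.004, "dy": 0, "dz": 0, "rx": 0, "ry": 0, "rz": 0, "claw": -1}, {"dx": 0.004, "dy": 0, "dz": 0, "rx": 0, "ry": 0, "rz": 0, "claw": -1}]}}

```text
t: 14.4
eef_pos: [524.7, 117.3, 62.0]
tcp_rot: [-3.14, 0.0, -0.038]
ft_force: [-0.2, -0.1, 0.6]
opening: 0.999
```

Call:
{"api": "arm_command", "payload": {"steps": [{"dx": 0.004, "dy": 0, "dz": -0.0005, "rx": 0, "ry": 0, "rz": 0, "claw": -1}, {"dx": 0.003, "dy": 0, "dz": 0, "rx": 0, "ry": 0, "rz": 0, "claw": -1}]}}

```text
t: 14.65
eef_pos: [526.6, 117.2, 61.9]
tcp_rot: [-3.141, 0.01, -0.037]
ft_force: [-13.3, 1.2, 10.6]
opening: 1.004
```

Call:
{"api": "arm_command", "payload": {"steps": [{"dx": 0.003, "dy": 0, "dz": -0.0005, "rx": 0, "ry": 0.003, "rz": 0, "claw": -1}, {"dx": -0.015, "dy": 0, "dz": 0, "rx": 0, "ry": 0, "rz": 0, "claw": -1}, {"dx": -0.035, "dy": 0, "dz": -0.01, "rx": 0, "ry": 0, "rz": 0, "claw": -1}, {"dx": -0.02, "dy": 0.02, "dz": -0.05, "rx": 0, "ry": 0, "rz": 0, "claw": -1}, {"dx": 0, "dy": 0.07, "dz": -0.06, "rx": 0, "ry": 0, "rz": 0, "claw": -1}, {"dx": 0, "dy": 0.075, "dz": -0.02, "rx": 0, "ry": 0, "rz": 0, "claw": -1}, {"dx": 0, "dy": 0.075, "dz": 0, "rx": 0, "ry": 0, "rz": 0, "claw": -1}, {"dx": 0, "dy": 0.07, "dz": 0, "rx": 0, "ry": 0, "rz": 0, "claw": -1}, {"dx": 0, "dy": 0, "dz": 0, "rx": 0, "ry": 0, "rz": 0, "claw": -1}]}}

```text
t: 15.78
eef_pos: [459.2, -126.9, 171.9]
tcp_rot: [3.139, 0.006, -0.034]
ft_force: [0.2, 0.2, -0.3]
opening: 1.002
```

Run:
```python
from h import *
for n,(x0,y0,x1,y1),k in(("side",(220,130,410,280),4),("top",(230,150,400,250),4.7)):
    p,d=env.read_camera(n); cv2.imwrite(f"pics/{n}9f.png",p[:,:,::-1]); cv2.imwrite(f"pics/{n}9.png",cv2.resize(p[y0:y1,x0:x1,::-1],None,fx=k,fy=k,interpolation=cv2.INTER_CUBIC))
    h=masks(p); m=(h[...,2]>190)&(h[...,1]<40)
    c=big(m,(235,180,385,228) if n=="top" else (230,200,345,270)); print(n,cv2.boundingRect(c),rect(n,c,66))
    H,S,V=[h[...,i] for i in range(3)]
    if n=="top": c=big((H>15)&(H<35)&(S>120)&(V>90),(250,165,290,240)); print(rect(n,c,59))
    m2=np.zeros(V.shape,np.uint8); 
    v,u=np.nonzero(m&(np.arange(640)[None]>(248 if n=="top" else 250))&(np.arange(640)[None]<295)&(np.arange(400)[:,None]>(184 if n=="top" else 215))&(np.arange(400)[:,None]<(203 if n=="top" else 235)))
    P=bydepth(n,np.c_[u,v],d[v,u]); print('z',np.percentile(P[:,2],[5,50,95]).round(1))
s=env.state();print(s['eef_pos'],s['tcp_rot'],s['ft_force'],s['t'])
```

```text
side (240, 201, 61, 41) (array([575.7, 137. ]), array([164.8,  86.9]), 87.95, array([[529.3,  56.2],
       [616.2,  53.1],
       [622.1, 217.8],
       [535.2, 220.9]], dtype=float32))
z [63.7 66.4 69.1]
top (248, 180, 53, 26) (array([577.1, 133.6]), array([158.7,  77.4]), 88.38, array([[536.2,  55.4],
       [613.5,  53.2],
       [618. , 211.9],
       [540.7, 214.1]], dtype=float32))
(array([500.9, 165. ]), array([18.2, 73.5]), 179.43, array([[464.1, 156.3],
       [537.5, 155.5],
       [537.7, 173.7],
       [464.2, 174.4]], dtype=float32))
z [61.4 66.7 72. ]
[ 459.0600397  -124.14489423  171.72556843] [ 3.13942678  0.00675216 -0.03152264] [-0.04964248  0.83777943  0.06112018] 15.875
```

View pics/top9.png

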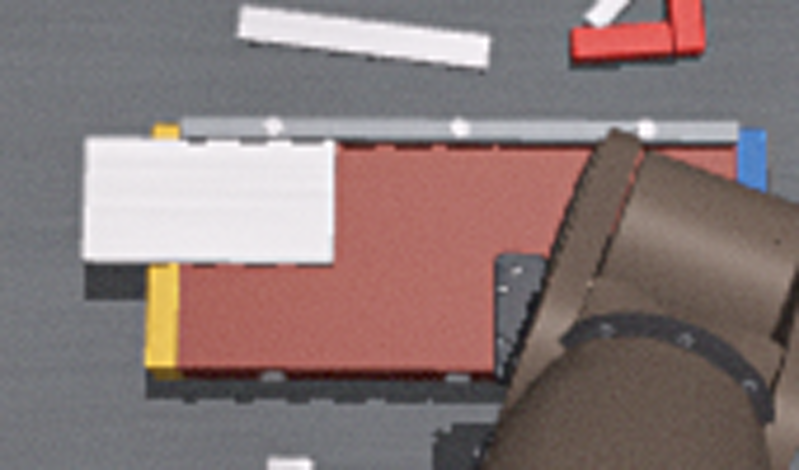

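View pics/side9.png

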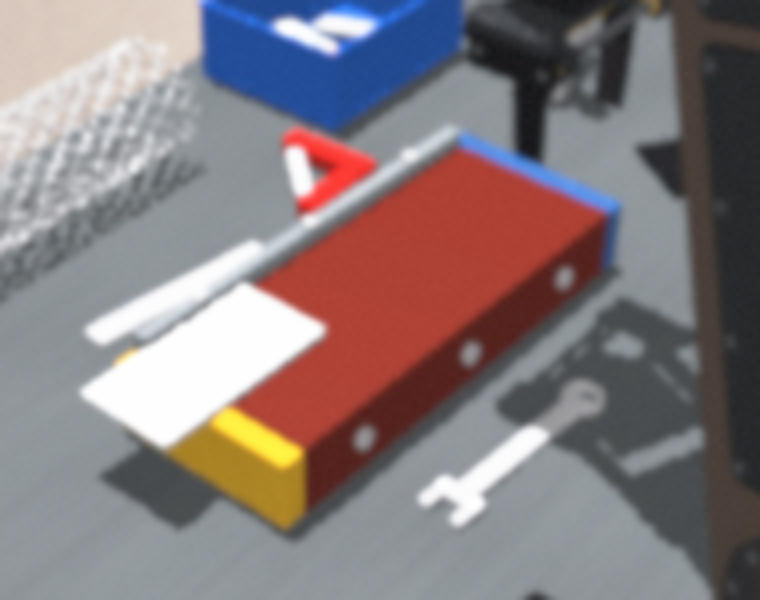

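View pics/top9f.png

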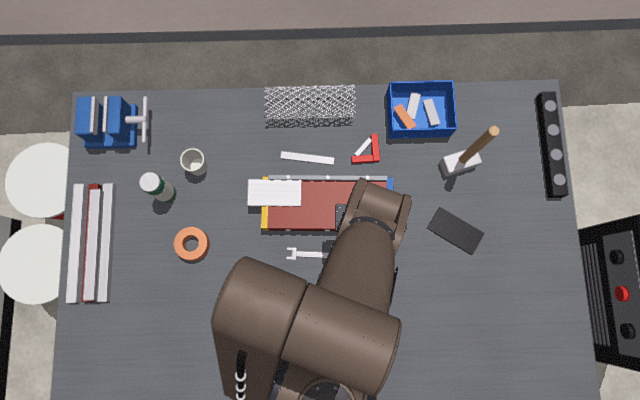

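Run:
```python
from cell import env
print(env.job_done())
```

```text
the job is handed in; nothing more can be done
None
```

I pushed the blank flush against the fence and along the ledge, and about 40 mm of it now sticks out past the yellow end. I handed the job in at about 16 s of the 50 s allowed; no verdict was reported.

**How:** I used two open fingertips to square the blank against the fence. Then I pushed it toward the yellow cap with the fingers shut, in two goes. The first go left only about 29 mm sticking out, because the fingers touch the blank closer to the tool point than I had assumed, so I pushed about 11 mm more. A last light two-finger press against the fence met about 13 N at the position predicted for flush contact.

**Last checks:**
- **Overhang:** the blank's leading edge is at y≈212–213 and the yellow cap's outer face at about 172–173, giving about 40 mm. That puts the blank's centre about 160 mm along the ledge, in the middle of the allowed range.
- **Flat and flush:** its top is at about 66.5 mm, which is right for lying flat on the ledge. Both views show it against the fence.
- **Surroundings:** the bystanders visible in the last pictures look unmoved (judged by eye). The arm is clear of everything.

**Disagreements:**
- **Angle:** the blank measures about 88.4° from the top view and 88.0° from the side. The fence line fits at about 87.8°, so they differ by about 0.01 rad, mostly from pixel rounding and within the 0.05 rad allowed.
- **Position:** the two views also differ by about 3 mm, so those absolute figures carry that uncertainty.

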